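# Hold the stain chest open

## Robot

A 6-joint arm with a two-finger parallel gripper is mounted at the origin on the work surface. World frame = base frame: x ahead of the robot, y to its left, z up, the work surface at z = 0. Lengths are in m, angles in rad, forces in N, time in s.
With the tool pointing down it reaches from about 0.375 to 0.9 m from the base axis. Payload 3.1 kg.
Tool frame: the origin (TCP) lies midway between the tips of the shut fingers; the grasp point (between the pads) lies 19 mm behind it (manip.pinch_z is the distance from the TCP to the grasp point, in m); z points along the fingers, y is the line along which they close (so a half turn about z gives the same grasp; the last joint's range is limited). The gripper opens to 85 mm and grips with 20 to 120 N. Pads are 22 mm wide; open, the fingers measure 114 mm over their backs; the gripper's body (76 mm by 85 mm) begins 54 mm behind the grasp point. The pads swing forward as they close: fully open they stand 13 mm farther back than shut.
Start: joints at [0.926, 0.527, 1.433, -0, 1.181, -0.178], TCP at [0.281, 0.558, 0.231] pointing down, gripper open.
Joint ranges: [-3.08, 3.08], [-0.75, 2.2], [0.22, 2.44], [-1.43, 4.57], [0, 2.65], [-2.85, 2.85]. Speed limits (rad/s): [2.79, 2.79, 3.14, 3.14, 3.14, 3.14].

## Interface

Orientations are given as a unit quaternion [x, y, z, w].
In Python, from station import manip, viewer, ticket gives the robot as it stands.
- The arm moves only by the shell command python3 -m creep 'ROWS' [FORCE]. ROWS is JSON, a list of rows, each an object with "slide": the shift along the tool's x, y, z in cm, a list of three; "angular": the turn, a rotation vector about the tool's x, y, z in rad, a list of three; "claw": the opening, from -1 (shut) to 1 (fully open). A call has 1 to 10 rows; each row shifts and turns the commanded pose from where the row before left it, along the tool's axes as they then stand; what a row does not reach is not made up. A row lasts 1/12 s, in which the tool goes at most 41.7 mm and 7.16 degrees, less where a joint would pass 70% of its speed; a pose out of reach is approached as far as the arm can. A call with a gripper value outside its range is refused whole. The fingers move at their own pace and stop on an object; FORCE is the grip in N (left out, the last holds). Time passes only in rows, so rows that do not move let the fingers close. It gives the time, the measured TCP pose, the force, the opening and the grip force at its end, in the units of the state.
- manip.sense(): the state, without advancing time (a new reading comes with each control period).
- viewer.snapshot(name): name is "scene" or "side" or "wrist"; returns the picture (384x512x3 uint8, blue, green, red); there is no depth.
- viewer.calibration(name): a dict with "fov_y" (degrees; the focal length in pixels is half the picture's height over the tangent of half this angle, whatever the lens; pixels are square), "cx", "cy" (the principal point, pixels), "k1" (the pictures are not rectified: a ray, as slopes to the right and down, at radius r is drawn at 1 + k1 r^2 times it, then the intrinsics apply), "T" (4x4, takes a point from camera to world coordinates); the wrist camera has in their place "tool_from_camera" (4x4, takes a point from camera to tool coordinates, whose origin is the TCP and whose axes are the flange's). Camera axes: x right, y up, looking along -z (the intrinsics and any distortion apply to the point x, -y, -z); pixel columns grow to the right and rows downward; lengths in m; the calibration is good to about 2 mm. A picture is of the moment at which its call begins: read the wrist's pose just before it. calibration takes no time and is no camera call.
- ticket.sign_off(): hands the job in; it is judged then, once.
The state is a dict: "t": time; "q": joint angles; "qd": joint speeds; "tau": joint torques, N m; "tcp_pos": TCP position; "tool_rot": TCP orientation; "force": force on the tool from outside, world axes, zero at the start; "ft_torque": the same for the moment, N m; "finger_gap": opening from 0.0 (shut) to 1.0 (fully open); "gripper_force": force on a finger pad.
Only numpy, scipy, OpenCV 4.12 (cv2) and the standard library are available. Lean on these libraries where they do the work, as an engineer would, in place of code of your own. Each camera call takes 0.05 s, during which the arm holds its last target. There are 200 camera calls.

## Task

The block plane is lying on the lid of the wooden chest: set it down gently, sole down and flat, inside the shallow plywood tray and let go of it. Then lift the chest's lid by its steel bar handle to 50 degrees from closed and keep holding it there with the gripper: the lid falls shut by itself, so finish while still holding it, still and at that angle. Leave everything else on the bench where it is.

Things in the scene. Friction and masses are not known exactly. Their poses are not given: they have to be found in the camera images.
- chest: Pale wooden chest with a hinged lid, fixed to the bench: 200 mm deep (its x), 280 mm wide (its y), 100 mm high without the lid. Origin: centre of its underside, on the bench. Its own +x points from the handle side (front) to the hinge side, away from the robot to within about 20 degrees; z up.
- lid (a joint): Angle of the chest's lid, rad: 0 closed, growing as it opens, at most 1.9; 50 degrees is 0.873. The lid is a pale wooden board, 200 x 284 x 12 mm, about 0.5 kg (varies), hinged along the top of the chest's far (+x) wall. Nothing holds it up: it falls shut from any angle below about 1.5.
- lid_hinge (a point): Middle of the lid's hinge line: in the chest's frame 100 mm along +x and 100 mm up. The line runs along the chest's y.
- lid_bar (a point): Middle of the lid's handle: round steel bar, 12 mm diameter, parallel to the chest's y, 45 mm ahead of the lid's front edge (39 mm free gap), on two end arms 98 mm apart. Closed: in the chest's frame 145 mm along -x, 106 mm up. It turns with the lid: in the lid's frame x = -245, z = 6 mm from the hinge. Being round, it can turn between the pads while the gripper stays pointing down.
- plane: Block plane (small steel hand plane), 0.6 kg (varies), loose, first lying sole down on the closed lid (lid top 112 mm above the bench). Sole 150 x 50 x 6 mm; flat upright cheeks 50 mm apart, z = 6 to 35 mm, over the middle 90 mm of its length; brass wheel up to 53 mm, wooden knob 40 mm high at x = +58 mm. Origin: centre of the sole's underside; x along its length, z up.
- tray: Shallow plywood tray on the bench, fixed, to the left or right of the chest: 250 x 140 mm outside, 14 mm high, walls and floor about 6 mm. Origin: centre of its underside; x along its length, z up.
- plaque: Bystander: plain pale wooden slab with a few dark burnt lines, 200 x 140 x 18 mm, loose, on the side of the chest where the tray is not. Origin: centre of its underside.
- tin: Bystander: can of 76 mm diameter, 85 mm high, loose, to the far left of the chest. Origin: centre of its underside.
- glue: Bystander: white glue bottle of 56 mm diameter, 150 mm high, loose, to the far right of the chest. Origin: centre of its underside.
- driver: Bystander: screwdriver lying on the bench between the robot and the chest, 200 mm long, 26 mm high. Origin: on the bench under its middle.
- tape: Bystander: black tape measure 60 x 32 x 58 mm, loose, on the left. Origin: centre of its underside.
- mug: Bystander: white mug of 76 mm diameter, 90 mm high, loose, on the right. Origin: centre of its underside.
Things that resemble listed ones, but are neither listed nor needed, are in the scene too. Leave any red look-alike of the plane alone.

How it is judged:
By the outcome, as a careful person would: the job done as asked, in the order asked, and still so for the second after the job is handed in, while the arm keeps its last pose, push and grip.
It also fails if it takes over 58 s, if anything falls off the work surface, if the arm or the gripper's body presses on something with over 40 N, if the wrist force passes 120 N, or if a joint passes its speed limit or range.

## Working session

There is one attempt and no reset: what is moved stays moved. The work goes in short steps, Python scripts to look and compute and a shell command to move; the robot and the scene stay as the last step left them, time stands still between calls to the robot, and variables do not carry over. Pictures are saved under pics/ and viewed, at most 10 in all, crops included, and the job is handed in when it is done.

```bash
mkdir -p pics; ls
cat > h.py <<'E'
import numpy as np,cv2
from scipy.spatial.transform import Rotation as R
from station import manip,viewer,ticket
def snap(n,f):
    s=manip.sense(); im=viewer.snapshot(n); cv2.imwrite('pics/'+f,im); return im,s
def cam(n,s=None):
    c=viewer.calibration(n); f=192/np.tan(np.radians(c['fov_y'])/2)
    if n=='wrist':
        s=s or manip.sense(); T=np.eye(4);T[:3,:3]=R.from_quat(s['tool_rot']).as_matrix();T[:3,3]=s['tcp_pos'];T=T@np.array(c['tool_from_camera'])
    else: T=np.array(c['T'])
    return f,c['cx'],c['cy'],c['k1'],T
def ray(n,u,v,s=None):
    f,cx,cy,k,T=cam(n,s); d=np.array([(u-cx)/f,(v-cy)/f]); p=d.copy()
    for _ in range(30): p=d/(1+k*(p@p))
    r=T[:3,:3]@np.array([p[0],-p[1],-1]); return T[:3,3],r
def atz(n,u,v,z,s=None):
    o,r=ray(n,u,v,s); return o+r*(z-o[2])/r[2]
def proj(n,P,s=None):
    f,cx,cy,k,T=cam(n,s); P=np.atleast_2d(P); q=(P-T[:3,3])@T[:3,:3]
    p=np.c_[q[:,0]/-q[:,2],-q[:,1]/-q[:,2]]; p=p*(1+k*(p**2).sum(1))[:,None]
    return p*f+[cx,cy]
E
python3 - <<'E'
from h import *
a,_=snap('scene','a.png'); b,_=snap('side','b.png')
for n in('scene','side'):
    f,cx,cy,k,T=cam(n); print(n,f,cx,cy,k,T.round(3).tolist())
cv2.imwrite('pics/a2.png',cv2.resize(a,(800,600),interpolation=2)); cv2.imwrite('pics/b2.png',cv2.resize(b,(800,600),interpolation=2))
print(manip.pinch_z,manip.sense())
E
```

```text
pics
scene 427.3995867656591 248.50009845592152 191.79321855859516 -0.10564777631928626 [[-0.594, -0.465, 0.656, 1.349], [0.804, -0.363, 0.471, 0.607], [0.019, 0.808, 0.589, 0.875], [0.0, 0.0, 0.0, 1.0]]
side 449.44067484742476 255.03953760695967 188.45245749223417 0.005763024701646169 [[0.731, 0.329, -0.598, -0.459], [-0.682, 0.383, -0.623, -0.975], [0.024, 0.863, 0.504, 0.875], [0.0, 0.0, 0.0, 1.0]]
0.0187 {'t': 0.1, 'q': array([ 9.26526952e-01,  5.28370339e-01,  1.43381272e+00, -8.95803705e-06,
        1.18143423e+00, -1.78477638e-01]), 'qd': array([ 0.00062258, -0.00167052, -0.00403416,  0.00084974,  0.00023302,
        0.0017903 ]), 'tau': array([ 6.58480008e-05, -4.43303239e+01, -1.78587306e+01, -2.30951582e-04,
        3.78781042e-03, -1.67813539e-05]), 'tcp_pos': array([0.28025862, 0.55788733, 0.23042099]), 'tool_rot': array([ 2.30794397e-01,  9.73002015e-01, -9.29519721e-04, -4.00997998e-04]), 'force': array([ 0.07336958, -0.12384936,  0.54012948]), 'ft_torque': array([ 0.03522064, -0.02835575,  0.02446519]), 'gripper_force': 0.0, 'finger_gap': 0.9988263391208786}
```

View pics/a2.png

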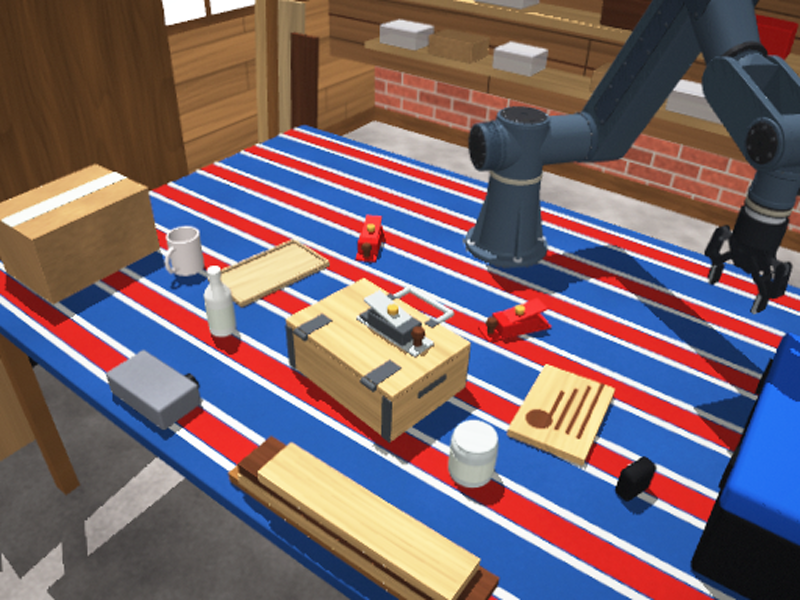

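View pics/b2.png

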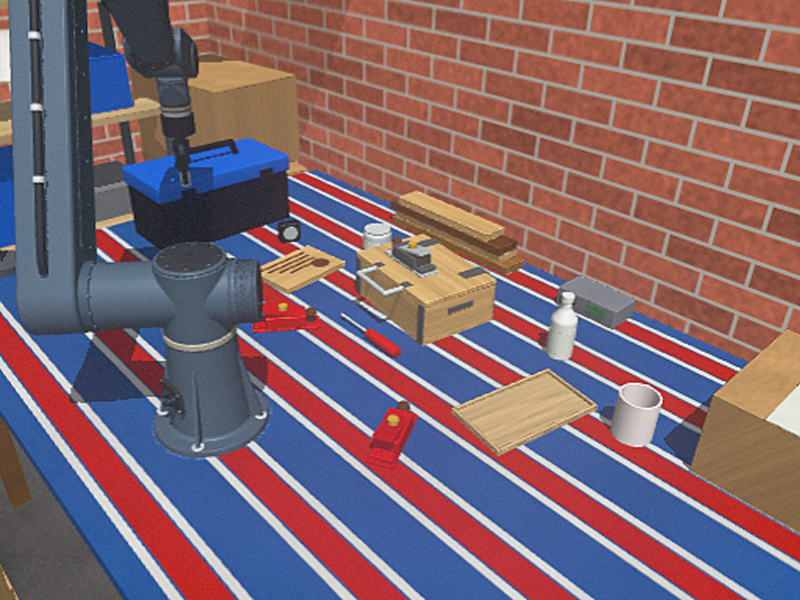

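In the scene view (800x600) there are three planes: a grey one on the chest lid at (395,318), and red ones at (370,238) and (520,318). The grey one fits, since it is on the lid and not red. The tray is the empty rimmed board at (275,270), with the plaque at (562,412). I'll confirm these in crops.

Run:
```python
from h import *
a=cv2.imread('pics/a.png');b=cv2.imread('pics/b.png')
# a crop x130..320,y140..285 ; b crop x215..405, y140..300
cv2.imwrite('pics/a3.png',cv2.resize(a[142:284,130:320],(760,568),interpolation=2))
cv2.imwrite('pics/b3.png',cv2.resize(b[148:292,215:405],(760,576),interpolation=2))
```

```text
(no output)
```

View pics/a3.png

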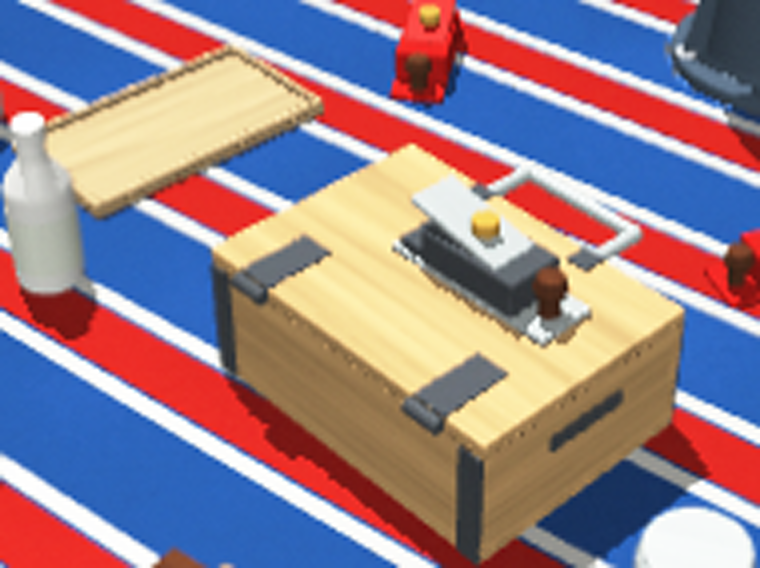

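View pics/b3.png

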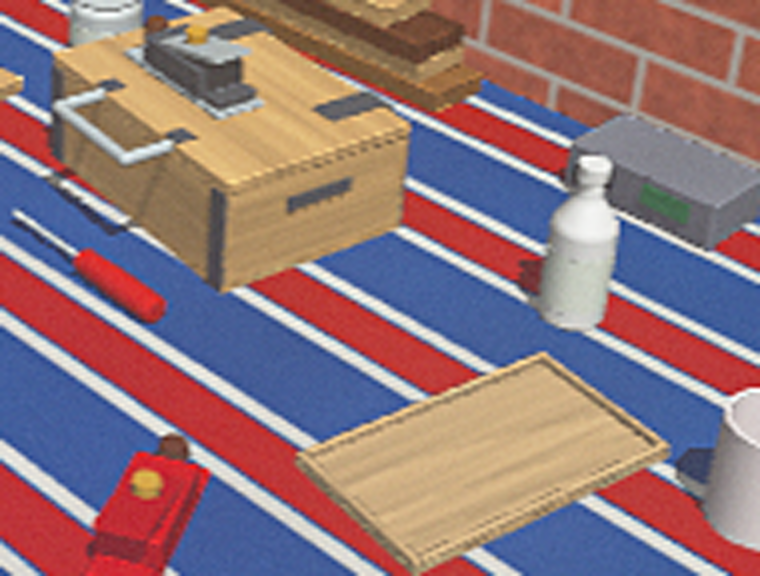

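The crops confirm it. a3 shows the grey steel plane on the lid with its knob at (550,290), and the tray with its mid at (180,130). b3 shows the tray corners at (298,459), (545,353), (668,447) and (418,570).

```bash
cat > fit.py <<'E'
from h import *
from scipy.optimize import least_squares
A=lambda u,v:('scene',130+(u-1.5)/4,142+(v-1.5)/4)
B=lambda u,v:('side',215+(u-1.5)/4,148+(v-1.5)/4)
def fit(name,obs,g):
    P=np.array([o[0] for o in obs])
    def res(p):
        W=P@R.from_euler('z',p[2]).as_matrix().T+[p[0],p[1],0]
        return np.concatenate([proj(o[1][0],w)[0]-o[1][1:] for o,w in zip(obs,W)])
    s=least_squares(res,g,loss='soft_l1'); print(name,s.x[:2].round(4),np.degrees(s.x[2]).round(2)); print(s.fun.reshape(-1,2).round(1).tolist()); return s.x
x,y,z=.1,.142,.112
c=fit('chest',[((-x,-y,z),A(413,144)),((x,-y,z),A(213,250)),((x,y,z),A(485,450)),((-x,y,z),A(683,315)),
 ((-x,-y,z),B(223,190)),((x,-y,z),B(408,130)),((-x,y,z),B(52,58)),((x,y,z),B(225,8)),((-.1,-.14,0),B(223,291))],[.65,0,0])
t=fit('tray',[((-.125,.07,.014),B(298,459)),((.125,.07,.014),B(545,353)),((.125,-.07,.014),B(668,447)),((-.125,-.07,.012),B(418,566)),
 ((-.125,.07,.014),A(322,100)),((-.125,-.07,.014),A(232,46)),((.125,.07,.014),A(98,208))],[.6,-.3,0])
for nm,f in(('a',A),):
  print('knob',atz(*A(550,272),.152),atz(*B(158,22),.152)); print('wheel',atz(*A(486,218),.165),atz(*B(197,28),.165))
  print('sole',atz(*A(590,313),.118),atz(*A(543,342),.115),atz(*B(262,102),.118),atz(*B(218,116),.115),atz(*B(128,57),.118),atz(*A(398,247),.118))
  print('bar',atz(*A(527,170),.11),atz(*A(636,237),.11),atz(*B(60,105),.11),atz(*B(127,157),.11))
ch=lambda p:np.array(p)@R.from_euler('z',c[2]).as_matrix().T+[c[0],c[1],0]
print('bar pred',ch([-.145,0,.106]),ch([-.145,.049,.106]),ch([-.145,-.049,.106]))
E
python3 fit.py
```

```text
chest [0.5889 0.0356] -9.41
[[0.1, -0.3], [-0.6, -0.7], [-0.5, -0.3], [1.1, -1.0], [0.7, -2.0], [0.6, -2.1], [-0.2, -2.0], [-0.2, -1.1], [-1.0, 0.4]]
tray [ 0.4581 -0.3803] -9.94
[[-0.4, -1.3], [-0.6, -0.6], [1.0, -0.6], [-0.0, 0.3], [0.2, -0.6], [-0.0, -1.4], [-0.6, -0.9]]
knob [0.57890323 0.11801886 0.152     ] [0.5742841  0.11103438 0.152     ]
wheel [0.57033809 0.05744632 0.165     ] [0.57416405 0.05972976 0.165     ]
sole [0.56326129 0.1426975  0.118     ] [0.60540068 0.1324775  0.115     ] [ 0.58241395 -0.01736747  0.118     ] [ 0.53827066 -0.00648405  0.115     ] [0.55069735 0.12548424 0.118     ] [ 0.5863128  -0.00847179  0.118     ]
bar [0.43981211 0.00307408 0.11      ] [0.46066201 0.11644689 0.11      ] [0.45173099 0.10629602 0.11      ] [ 0.43505033 -0.00134581  0.11      ]
bar pred [0.44586406 0.05931665 0.106     ] [0.4538762  0.10765716 0.106     ] [0.43785191 0.01097613 0.106     ]
```

```bash
python3 -m creep '[{"slide":[0,0,-4],"angular":[0,0,0],"claw":1},{"slide":[0,0,-4],"angular":[0,0,0],"claw":1},{"slide":[-3,-1.9,0],"angular":[0,0,0],"claw":1},{"slide":[-3,-1.9,0],"angular":[0,0,0],"claw":1},{"slide":[-3,-1.9,0],"angular":[0,0,0],"claw":1},{"slide":[-3,-1.9,0],"angular":[0,0,0],"claw":1},{"slide":[-3,-1.9,0],"angular":[0,0,0],"claw":1},{"slide":[-3,-1.9,0],"angular":[0,0,0],"claw":1},{"slide":[-3,-1.9,0],"angular":[0,0,0],"claw":1},{"slide":[-3,-1.9,0],"angular":[0,0,0],"claw":1}]' 60
python3 -m creep '[{"slide":[-3,-1.9,0],"angular":[0,0,0],"claw":1},{"slide":[-3,-1.9,0],"angular":[0,0,0],"claw":1},{"slide":[-3,-1.9,0],"angular":[0,0,0],"claw":1},{"slide":[-3,-1.9,0],"angular":[0,0,0],"claw":1},{"slide":[-3,-1.9,0],"angular":[0,0,0],"claw":1},{"slide":[-3,-1.9,0],"angular":[0,0,0],"claw":1},{"slide":[-3,-1.9,0],"angular":[0,0,0],"claw":1},{"slide":[-3,-1.9,0],"angular":[0,0,0],"claw":1}]'
python3 -m creep '[{"slide":[0,0,0],"angular":[0,0,0.12],"claw":1},{"slide":[0,0,0],"angular":[0,0,0.12],"claw":1},{"slide":[0,0,0],"angular":[0,0,0.12],"claw":1},{"slide":[0,0,0],"angular":[0,0,0.12],"claw":1},{"slide":[0,0,0],"angular":[0,0,0.12],"claw":1},{"slide":[0,0,0],"angular":[0,0,0.12],"claw":1},{"slide":[0,0,0],"angular":[0,0,0.12],"claw":1},{"slide":[0,0,0],"angular":[0,0,0.12],"claw":1},{"slide":[0,0,0],"angular":[0,0,0.12],"claw":1},{"slide":[0,0,0],"angular":[0,0,0.12],"claw":1}]'
python3 -m creep '[{"slide":[0,0,0],"angular":[0,0,0.06],"claw":1},{"slide":[0,0,0],"angular":[0,0,0],"claw":1},{"slide":[0,0,0],"angular":[0,0,0],"claw":1}]'
python3 - <<'E'
from h import *
w,s=snap('wrist','w.png'); cv2.imwrite('pics/w2.png',cv2.resize(w,(800,600),interpolation=2))
print(s['tcp_pos'],R.from_quat(s['tool_rot']).as_matrix().round(4)); print(cam('wrist',s))
E
```

```text
t: 0.93
tcp_pos: [0.4271, 0.3131, 0.311]
tool_rot: [0.231, 0.973, -0.0, -0.0]
force: [0.9, 0.2, -0.1]
finger_gap: 1.001
gripper_force: 0.0
t: 1.6
tcp_pos: [0.5733, 0.0696, 0.3108]
tool_rot: [0.231, 0.973, -0.0, -0.001]
force: [0.6, 1.0, -0.1]
finger_gap: 0.999
gripper_force: 0.0
t: 2.43
tcp_pos: [0.5726, 0.0712, 0.3107]
tool_rot: [0.742, 0.671, -0.0, -0.0]
force: [-1.1, 0.1, 0.3]
finger_gap: 1.002
gripper_force: 0.0
t: 2.68
tcp_pos: [0.5727, 0.0713, 0.3109]
tool_rot: [0.759, 0.651, -0.0, -0.0]
force: [-0.0, -0.0, 0.4]
finger_gap: 0.997
gripper_force: 0.0
[0.57270481 0.07125111 0.31090671] [[ 1.527e-01  9.883e-01 -9.000e-04]
 [ 9.883e-01 -1.527e-01  1.000e-04]
 [-1.000e-04 -9.000e-04 -1.000e+00]]
(np.float64(269.84324842538996), 249.85438240954858, 192.42009445963112, 0.015165265474185974, array([[ 0.98832685,  0.14682891,  0.0406362 ,  0.58216385],
       [-0.15234475,  0.95433813,  0.25696268,  0.13565871],
       [-0.00105113, -0.26015383,  0.96556661,  0.45340217],
       [ 0.        ,  0.        ,  0.        ,  1.        ]]))
```

View pics/w2.png

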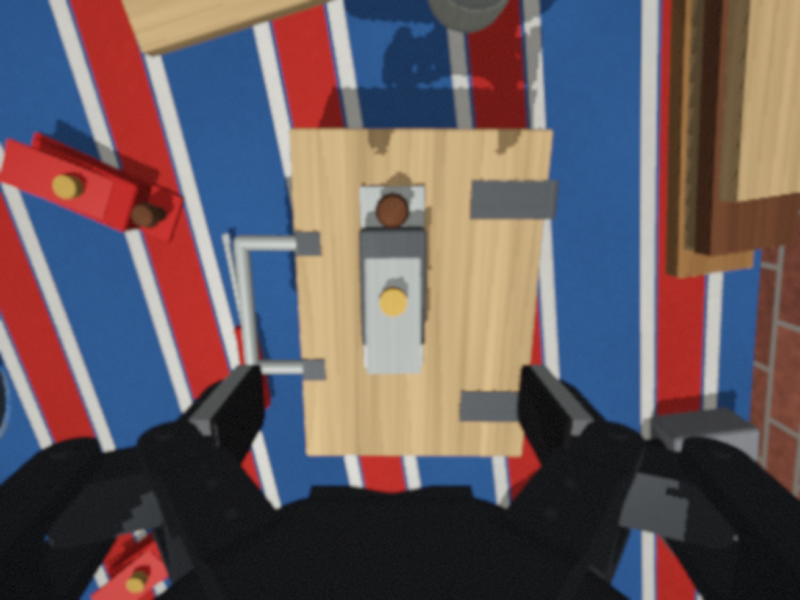

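The wrist view shows the grey plane in line with the gripper. Its front sole edge runs (361,185) to (425,185), its wheel is at (393,302), and its knob top is at (392,210). The bar runs (243,243) to (250,368).

Run:
```python
from h import *
s=manip.sense(); k=1.5625
M=R.from_quat(s['tool_rot']).as_matrix(); t=s['tcp_pos']
for n,u,v,z in [('soleL',361,185,.118),('soleR',425,185,.118),('knob',392,210,.152),('wheel',393,302,.165),('cheekfL',360,228,.147),('cheekfR',426,228,.147),('cheekrL',364,345,.147),('cheekrR',426,345,.147),('bar1',243,243,.112),('bar2',250,368,.112),('lidFL',291,130,.112),('lidBL',553,130,.112),('lidFR',306,456,.112),('lidBR',521,456,.112)]:
    p=atz('wrist',u/k,v/k,z,s); print(n,p.round(4),'tool',((p-t)@M*100).round(2))
```

```text
soleL [0.5599 0.1405 0.118 ] tool [ 6.65 -2.32 19.3 ]
soleR [0.6083 0.1331 0.118 ] tool [ 6.65  2.59 19.3 ]
knob [0.5807 0.1202 0.152 ] tool [ 4.96  0.05 15.9 ]
wheel [0.5718 0.0576 0.165 ] tool [-1.36  0.12 14.6 ]
cheekfL [0.556  0.1109 0.147 ] tool [ 3.66 -2.25 16.4 ]
cheekfR [0.6029 0.1037 0.147 ] tool [ 3.66  2.5  16.4 ]
cheekrL [0.5437 0.0221 0.147 ] tool [-5.31 -2.11 16.4 ]
cheekrR [0.5912 0.0147 0.147 ] tool [-5.3  2.7 16.4]
bar1 [0.4576 0.1106 0.112 ] tool [  2.13 -11.97  19.91]
bar2 [0.4372 0.0032 0.112 ] tool [ -8.8  -12.34  19.91]
lidFL [0.5141 0.1879 0.112 ] tool [10.64 -7.56 19.9 ]
lidBL [0.7092 0.1577 0.112 ] tool [10.62 12.17 19.89]
lidFR [ 0.4676 -0.0909  0.112 ] tool [-17.63  -7.89  19.9 ]
lidBR [ 0.6648 -0.1211  0.112 ] tool [-17.6   12.05  19.89]
```

```bash
python3 -m creep '[{"slide":[-0.8,0.15,2],"angular":[0,0,0],"claw":1},{"slide":[0,0,3],"angular":[0,0,0],"claw":1},{"slide":[0,0,3],"angular":[0,0,0],"claw":1},{"slide":[0,0,3],"angular":[0,0,0],"claw":1},{"slide":[0,0,3],"angular":[0,0,0],"claw":1},{"slide":[0,0,2],"angular":[0,0,0],"claw":1},{"slide":[0,0,1.5],"angular":[0,0,0],"claw":1},{"slide":[0,0,1],"angular":[0,0,0],"claw":1},{"slide":[0,0,1],"angular":[0,0,0],"claw":1},{"slide":[0,0,0],"angular":[0,0,0],"claw":1}]'
python3 -m creep '[{"slide":[0,0,0],"angular":[0,0,0],"claw":-1},{"slide":[0,0,0],"angular":[0,0,0],"claw":-1},{"slide":[0,0,0],"angular":[0,0,0],"claw":-1},{"slide":[0,0,0],"angular":[0,0,0],"claw":-1},{"slide":[0,0,0],"angular":[0,0,0],"claw":-1},{"slide":[0,0,0],"angular":[0,0,0],"claw":-1},{"slide":[0,0,0],"angular":[0,0,0],"claw":-1},{"slide":[0,0,0],"angular":[0,0,0],"claw":-1}]' 70
python3 -c "
from station import manip as m;s=m.sense();print(s['force'],s['ft_torque'])"
```

```text
t: 3.57
tcp_pos: [0.5724, 0.0631, 0.1147]
tool_rot: [0.76, 0.65, -0.001, -0.001]
force: [-0.7, -0.1, 0.0]
finger_gap: 1.0
gripper_force: 0.0
t: 4.23
tcp_pos: [0.5739, 0.0631, 0.1178]
tool_rot: [0.76, 0.65, 0.001, 0.001]
force: [-1.0, 0.4, 5.6]
finger_gap: 0.571
gripper_force: 74.4
[-0.9726235   0.43033398  5.60110901] [0.05705663 0.33168249 0.08385009]
```

```bash
python3 -m creep '[{"slide":[0,0,-0.5],"angular":[0,0,0],"claw":-1},{"slide":[0,0,-1],"angular":[0,0,0],"claw":-1},{"slide":[0,0,-1.5],"angular":[0,0,0],"claw":-1},{"slide":[0,0,-2],"angular":[0,0,0],"claw":-1},{"slide":[0,0,-2],"angular":[0,0,0],"claw":-1},{"slide":[0,0,-2],"angular":[0,0,0],"claw":-1},{"slide":[0,0,-2],"angular":[0,0,0],"claw":-1},{"slide":[0,0,-1],"angular":[0,0,0],"claw":-1},{"slide":[0,0,0],"angular":[0,0,0],"claw":-1},{"slide":[0,0,0],"angular":[0,0,0],"claw":-1}]'
python3 - <<'E'
from h import *
w,s=snap('wrist','w3.png'); print(s['force'],s['ft_torque'],R.from_quat(s['tool_rot']).as_matrix().round(4))
b,_=snap('side','b4.png')
p=cv2.resize(w[100:384,90:410],(400,355)); c=cv2.resize(b[90:210,200:335],(400,355),interpolation=2)
cv2.imwrite('pics/c.png',np.hstack([p,c]))
E
```

```text
t: 5.07
tcp_pos: [0.5728, 0.0631, 0.2362]
tool_rot: [0.76, 0.65, -0.0, -0.0]
force: [-0.4, 0.5, -5.5]
finger_gap: 0.574
gripper_force: 73.6
[-0.35743264  0.45294864 -5.49169006] [ 0.00999704  0.0156083  -0.02286516] [[ 1.544e-01  9.880e-01 -2.000e-04]
 [ 9.880e-01 -1.544e-01  0.000e+00]
 [-0.000e+00 -2.000e-04 -1.000e+00]]
```

View pics/c.png

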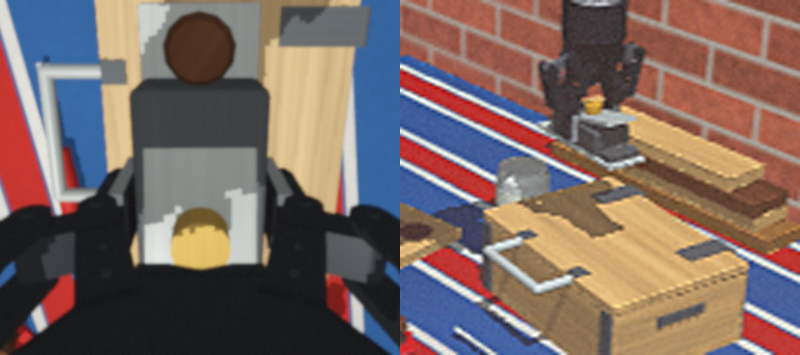

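The plane is held level at 5.5 N. Next I'll carry it to the tray and turn it.

```bash
python3 -m creep '[{"slide":[0,0,-2],"angular":[0,0,0],"claw":-1},{"slide":[-1,-0.1,-2],"angular":[0,0,0],"claw":-1},{"slide":[-2,-0.2,0],"angular":[0,0,0],"claw":-1},{"slide":[-3,-0.3,0],"angular":[0,0,0],"claw":-1},{"slide":[-3.6,-0.4,0],"angular":[0,0,0],"claw":-1},{"slide":[-3.6,-0.4,0],"angular":[0,0,0],"claw":-1},{"slide":[-3.6,-0.4,0],"angular":[0,0,0],"claw":-1},{"slide":[-3.6,-0.4,0],"angular":[0,0,0],"claw":-1},{"slide":[-3.6,-0.4,0],"angular":[0,0,0],"claw":-1},{"slide":[-3.6,-0.4,0],"angular":[0,0,0],"claw":-1}]'
python3 -m creep '[{"slide":[-3.6,-0.4,0],"angular":[0,0,0],"claw":-1},{"slide":[-3.6,-0.4,0],"angular":[0,0,0],"claw":-1},{"slide":[-3.6,-0.4,0],"angular":[0,0,0],"claw":-1},{"slide":[-3.3,-0.3,0],"angular":[0,0,0],"claw":-1},{"slide":[-2.5,0,0],"angular":[0,0,0],"claw":-1},{"slide":[-1.3,0,0],"angular":[0,0,0],"claw":-1},{"slide":[0,0,0],"angular":[0,0,0.05],"claw":-1},{"slide":[0,0,0],"angular":[0,0,0.1],"claw":-1},{"slide":[0,0,0],"angular":[0,0,0.12],"claw":-1},{"slide":[0,0,0],"angular":[0,0,0.12],"claw":-1}]'
python3 -m creep '[{"slide":[0,0,0],"angular":[0,0,0.12],"claw":-1},{"slide":[0,0,0],"angular":[0,0,0.12],"claw":-1},{"slide":[0,0,0],"angular":[0,0,0.12],"claw":-1},{"slide":[0,0,0],"angular":[0,0,0.12],"claw":-1},{"slide":[0,0,0],"angular":[0,0,0.12],"claw":-1},{"slide":[0,0,0],"angular":[0,0,0.12],"claw":-1},{"slide":[0,0,0],"angular":[0,0,0.12],"claw":-1},{"slide":[0,0,0],"angular":[0,0,0.12],"claw":-1},{"slide":[0,0,0],"angular":[0,0,0.12],"claw":-1},{"slide":[0,0,0],"angular":[0,0,0.08],"claw":-1}]'
python3 -m creep '[{"slide":[0,0,0],"angular":[0,0,0.04],"claw":-1},{"slide":[0,0,0],"angular":[0,0,0],"claw":-1},{"slide":[0,0,0],"angular":[0,0,0],"claw":-1}]'
python3 - <<'E'
from h import *
w,s=snap('wrist','w5.png'); cv2.imwrite('pics/w6.png',cv2.resize(w,(800,600),interpolation=2))
M=R.from_quat(s['tool_rot']).as_matrix();print(s['tcp_pos'],s['force'],M.round(4))
t=np.array([.4581,-.3803,0]); print('to tray centre, tool cm',((t-s['tcp_pos'])@M*100).round(2))
P=np.array([(x,y,.014) for x in(-.125,.125) for y in(-.07,.07)])@R.from_euler('z',-9.94,degrees=True).as_matrix().T+t
print('pred corners px800',(proj('wrist',P,s)*1.5625).round())
E
```

```text
t: 6.0
tcp_pos: [0.4994, -0.206, 0.2746]
tool_rot: [0.76, 0.65, -0.0, -0.002]
force: [0.6, -1.0, -4.9]
finger_gap: 0.573
gripper_force: 74.6
t: 6.83
tcp_pos: [0.4581, -0.3782, 0.2746]
tool_rot: [0.873, 0.488, -0.0, -0.002]
force: [-0.5, 0.3, -5.1]
finger_gap: 0.573
gripper_force: 74.6
t: 7.67
tcp_pos: [0.4583, -0.3779, 0.2747]
tool_rot: [0.998, -0.069, -0.001, -0.002]
force: [0.6, -0.3, -4.8]
finger_gap: 0.571
gripper_force: 74.6
t: 7.92
tcp_pos: [0.4584, -0.3784, 0.2751]
tool_rot: [0.996, -0.086, -0.001, -0.001]
force: [0.1, 1.2, -4.1]
finger_gap: 0.57
gripper_force: 74.6
[ 0.45838209 -0.37837982  0.2751412 ] [ 0.09772363  1.21619647 -4.06951674] [[ 0.9852 -0.1715 -0.0016]
 [-0.1715 -0.9852  0.0023]
 [-0.002  -0.002  -1.    ]]
to tray centre, tool cm [ 0.06  0.25 27.51]
pred corners px800 [[459. 376.]
 [325. 375.]
 [472. 116.]
 [313. 116.]]
```

View pics/w6.png

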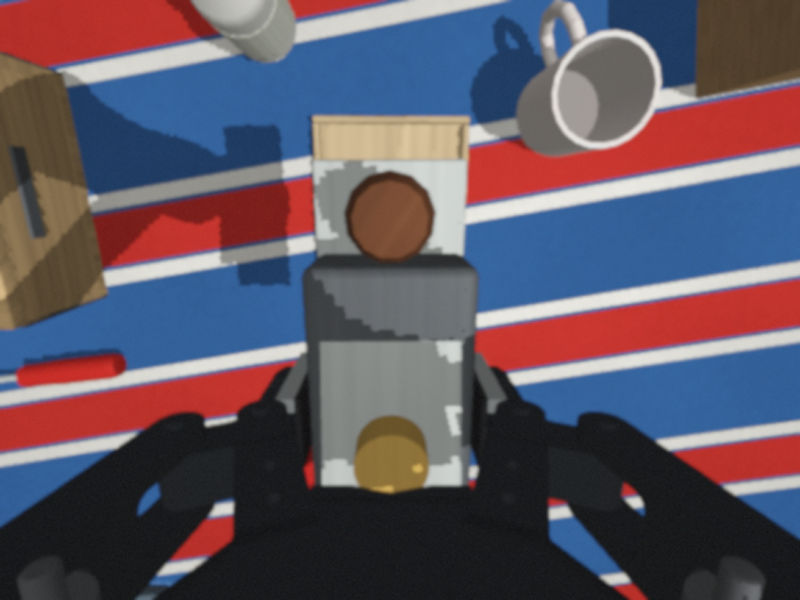

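The tray's far corners at (313,116) and (472,116) match the prediction, so I'll lower the plane.

```bash
python3 -m creep '[{"slide":[0.05,0.2,1.5],"angular":[0,0,0],"claw":-1},{"slide":[0,0,3],"angular":[0,0,0],"claw":-1},{"slide":[0,0,3.5],"angular":[0,0,0],"claw":-1},{"slide":[0,0,3.5],"angular":[0,0,0],"claw":-1},{"slide":[0,0,3.5],"angular":[0,0,0],"claw":-1},{"slide":[0,0,3.5],"angular":[0,0,0],"claw":-1},{"slide":[0,0,3],"angular":[0,0,0],"claw":-1},{"slide":[0,0,2],"angular":[0,0,0],"claw":-1},{"slide":[0,0,1],"angular":[0,0,0],"claw":-1},{"slide":[0,0,0],"angular":[0,0,0],"claw":-1}]'
python3 -m creep '[{"slide":[0,0,0.2],"angular":[0,0,0],"claw":-1},{"slide":[0,0,0.2],"angular":[0,0,0],"claw":-1},{"slide":[0,0,0.2],"angular":[0,0,0],"claw":-1},{"slide":[0,0,0.15],"angular":[0,0,0],"claw":-1},{"slide":[0,0,0.1],"angular":[0,0,0],"claw":-1},{"slide":[0,0,0],"angular":[0,0,0],"claw":-1},{"slide":[0,0,0],"angular":[0,0,0],"claw":-1}]'
```

```text
t: 8.8
tcp_pos: [0.4577, -0.3803, 0.0287]
tool_rot: [0.996, -0.087, -0.002, -0.002]
force: [0.2, 0.1, -4.8]
finger_gap: 0.573
gripper_force: 74.3
t: 9.38
tcp_pos: [0.4588, -0.3817, 0.0232]
tool_rot: [0.996, -0.087, 0.0, 0.0]
force: [0.1, 0.7, -5.4]
finger_gap: 0.572
gripper_force: 74.3
```

```bash
python3 -m creep '[{"slide":[0,0,0.15],"angular":[0,0,0],"claw":-1},{"slide":[0,0,0.15],"angular":[0,0,0],"claw":-1},{"slide":[0,0,0.15],"angular":[0,0,0],"claw":-1},{"slide":[0,0,0.15],"angular":[0,0,0],"claw":-1},{"slide":[0,0,0],"angular":[0,0,0],"claw":-1},{"slide":[0,0,0],"angular":[0,0,0],"claw":-1}]'
python3 -m creep '[{"slide":[0,0,0.1],"angular":[0,0,0],"claw":-1},{"slide":[0,0,0.1],"angular":[0,0,0],"claw":-1},{"slide":[0,0,0],"angular":[0,0,0],"claw":-1},{"slide":[0,0,0],"angular":[0,0,0],"claw":-1}]'
```

```text
t: 9.88
tcp_pos: [0.4586, -0.3814, 0.0166]
tool_rot: [0.996, -0.087, -0.0, -0.0]
force: [-0.7, -0.8, -5.3]
finger_gap: 0.574
gripper_force: 74.3
t: 10.22
tcp_pos: [0.4587, -0.3815, 0.0147]
tool_rot: [0.996, -0.087, -0.0, -0.0]
force: [1.1, -0.0, -5.4]
finger_gap: 0.572
gripper_force: 74.3
```

```bash
python3 -m creep '[{"slide":[0,0,0.1],"angular":[0,0,0],"claw":-1},{"slide":[0,0,0.05],"angular":[0,0,0],"claw":-1},{"slide":[0,0,0],"angular":[0,0,0],"claw":-1},{"slide":[0,0,0],"angular":[0,0,0],"claw":-1}]'
python3 -m creep '[{"slide":[0,0,0.05],"angular":[0,0,0],"claw":-1},{"slide":[0,0,0.05],"angular":[0,0,0],"claw":-1},{"slide":[0,0,0],"angular":[0,0,0],"claw":-1},{"slide":[0,0,0],"angular":[0,0,0],"claw":-1}]'
python3 -m creep '[{"slide":[0,0,0.05],"angular":[0,0,0],"claw":-1},{"slide":[0,0,0],"angular":[0,0,0],"claw":-1},{"slide":[0,0,0],"angular":[0,0,0],"claw":-1}]'
```

```text
t: 10.55
tcp_pos: [0.4587, -0.3816, 0.0133]
tool_rot: [0.996, -0.087, -0.0, -0.0]
force: [0.0, -1.0, -5.3]
finger_gap: 0.571
gripper_force: 74.3
t: 10.88
tcp_pos: [0.4587, -0.3815, 0.0123]
tool_rot: [0.996, -0.087, -0.0, -0.0]
force: [0.4, -0.2, -5.4]
finger_gap: 0.575
gripper_force: 74.3
t: 11.13
tcp_pos: [0.4587, -0.3817, 0.0119]
tool_rot: [0.996, -0.087, 0.0, 0.0]
force: [0.2, -0.3, -5.3]
finger_gap: 0.574
gripper_force: 74.4
```

```bash
python3 -m creep '[{"slide":[0,0,0.05],"angular":[0,0,0],"claw":-1},{"slide":[0,0,0.05],"angular":[0,0,0],"claw":-1},{"slide":[0,0,0],"angular":[0,0,0],"claw":-1},{"slide":[0,0,0],"angular":[0,0,0],"claw":-1}]'
python3 -m creep '[{"slide":[0,0,0.05],"angular":[0,0,0],"claw":-1},{"slide":[0,0,0.05],"angular":[0,0,0],"claw":-1},{"slide":[0,0,0],"angular":[0,0,0],"claw":-1},{"slide":[0,0,0],"angular":[0,0,0],"claw":-1}]'
```

```text
t: 11.47
tcp_pos: [0.4588, -0.3817, 0.0118]
tool_rot: [0.996, -0.087, 0.0, 0.0]
force: [-1.5, 2.0, 6.1]
finger_gap: 0.572
gripper_force: 75.6
t: 11.8
tcp_pos: [0.4587, -0.3816, 0.0118]
tool_rot: [0.996, -0.087, 0.0, 0.0]
force: [-2.9, 2.6, 12.3]
finger_gap: 0.567
gripper_force: 76.6
```

```bash
python3 -m creep '[{"slide":[0,0,-0.1],"angular":[0,0,0],"claw":-1},{"slide":[0,0,0],"angular":[0,0,0],"claw":-1},{"slide":[0,0,0],"angular":[0,0,0],"claw":0.5},{"slide":[0,0,0],"angular":[0,0,0],"claw":0.5},{"slide":[0,0,0],"angular":[0,0,0],"claw":0.5},{"slide":[0,0,0],"angular":[0,0,0],"claw":0.5},{"slide":[0,0,0],"angular":[0,0,0],"claw":0.5}]'
```

```text
t: 12.38
tcp_pos: [0.4588, -0.3817, 0.0106]
tool_rot: [0.996, -0.087, 0.0, 0.0]
force: [0.6, -0.3, -0.1]
finger_gap: 0.749
gripper_force: 0.0
```

```bash
python3 -m creep '[{"slide":[0,0,-0.5],"angular":[0,0,0],"claw":0.5},{"slide":[0,0,-1],"angular":[0,0,0],"claw":0.5},{"slide":[0,0,-2],"angular":[0,0,0],"claw":0.5},{"slide":[0,0,-3],"angular":[0,0,0],"claw":0.5},{"slide":[0,0,-4],"angular":[0,0,0],"claw":0.5},{"slide":[0,0,-4],"angular":[0,0,0],"claw":0.5},{"slide":[0,0,-4],"angular":[0,0,0],"claw":0.5},{"slide":[0,0,-4],"angular":[0,0,0],"claw":0.5},{"slide":[0,0,-3],"angular":[0,0,0],"claw":0.5},{"slide":[0,0,0],"angular":[0,0,0],"claw":0.5}]'
python3 - <<'E'
from h import *
w,s=snap('wrist','w7.png'); b,_=snap('side','b7.png')
cv2.imwrite('pics/d.png',np.hstack([cv2.resize(w,(400,300)),cv2.resize(b[200:320,250:410],(400,300),interpolation=2)]))
M=R.from_quat(s['tool_rot']).as_matrix();t=np.array(s['tcp_pos']);print(t,M.round(3))
for g in([.4459,.0593,t[2]],): print('to bar tool cm',((g-t)@M*100).round(2))
E
```

```text
t: 13.22
tcp_pos: [0.4615, -0.3846, 0.2749]
tool_rot: [0.996, -0.087, 0.006, 0.006]
force: [1.2, -0.4, 1.2]
finger_gap: 0.755
gripper_force: 0.0
[ 0.46147909 -0.38463531  0.27485795] [[ 0.985 -0.173  0.011]
 [-0.173 -0.985 -0.013]
 [ 0.013  0.011 -1.   ]]
to bar tool cm [ -9.21 -43.45  -0.59]
```

View pics/d.png

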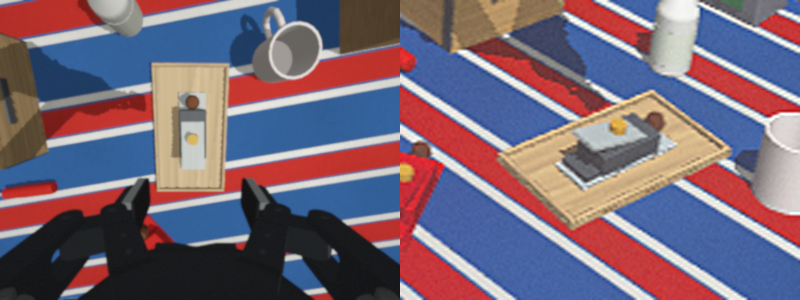

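The plane sits flat inside the tray, at (190,140) in the left half. Now I'll move to the bar handle.

```bash
python3 -m creep '[{"slide":[-0.6,-2.8,0],"angular":[0,0,0],"claw":-0.06},{"slide":[-0.8,-3.7,0],"angular":[0,0,0],"claw":-0.06},{"slide":[-0.8,-3.7,0],"angular":[0,0,0],"claw":-0.06},{"slide":[-0.8,-3.7,0],"angular":[0,0,0],"claw":-0.06},{"slide":[-0.8,-3.7,0],"angular":[0,0,0],"claw":-0.06},{"slide":[-0.8,-3.7,0],"angular":[0,0,0],"claw":-0.06},{"slide":[-0.8,-3.7,0],"angular":[0,0,0],"claw":-0.06},{"slide":[-0.8,-3.7,0],"angular":[0,0,0],"claw":-0.06},{"slide":[-0.8,-3.7,0],"angular":[0,0,0],"claw":-0.06},{"slide":[-0.8,-3.7,0],"angular":[0,0,0],"claw":-0.06}]'
python3 -m creep '[{"slide":[-0.8,-3.7,0],"angular":[0,0,0],"claw":-0.06},{"slide":[-0.8,-3.7,0],"angular":[0,0,0],"claw":-0.06},{"slide":[0,0,0],"angular":[0,0,-0.12],"claw":-0.06},{"slide":[0,0,0],"angular":[0,0,-0.12],"claw":-0.06},{"slide":[0,0,0],"angular":[0,0,-0.12],"claw":-0.06},{"slide":[0,0,0],"angular":[0,0,-0.12],"claw":-0.06},{"slide":[0,0,0],"angular":[0,0,-0.12],"claw":-0.06},{"slide":[0,0,0],"angular":[0,0,-0.12],"claw":-0.06},{"slide":[0,0,0],"angular":[0,0,-0.12],"claw":-0.06},{"slide":[0,0,0],"angular":[0,0,-0.12],"claw":-0.06}]'
python3 -m creep '[{"slide":[0,0,0],"angular":[0,0,-0.12],"claw":-0.06},{"slide":[0,0,0],"angular":[0,0,-0.12],"claw":-0.06},{"slide":[0,0,0],"angular":[0,0,-0.12],"claw":-0.06},{"slide":[0,0,0],"angular":[0,0,-0.12],"claw":-0.06},{"slide":[0,0,0],"angular":[0,0,-0.12],"claw":-0.06},{"slide":[0,0,0],"angular":[0,0,-0.02],"claw":-0.06},{"slide":[0,0,0],"angular":[0,0,0],"claw":-0.06},{"slide":[0,0,0],"angular":[0,0,0],"claw":-0.06}]'
python3 - <<'E'
from h import *
w,s=snap('wrist','w8.png'); cv2.imwrite('pics/w9.png',cv2.resize(w,(800,600),interpolation=2))
M=R.from_quat(s['tool_rot']).as_matrix();t=np.array(s['tcp_pos']);print(t,M.round(3))
b=np.array([.4459,.0593,.106]);print('to bar tool cm',((b-t)@M*100).round(2))
a=np.radians(-9.41);yv=np.array([-np.sin(a),np.cos(a),0])
print('pred bar ends px800',(proj('wrist',[b+.049*yv,b-.049*yv],s)*1.5625).round())
E
```

```text
t: 14.15
tcp_pos: [0.4425, -0.0104, 0.2644]
tool_rot: [0.996, -0.087, -0.002, -0.0]
force: [1.2, -0.4, 1.0]
finger_gap: 0.467
gripper_force: 0.0
t: 14.98
tcp_pos: [0.4399, 0.0633, 0.2643]
tool_rot: [0.923, 0.386, -0.002, -0.001]
force: [0.2, 0.8, 0.0]
finger_gap: 0.469
gripper_force: 0.0
t: 15.65
tcp_pos: [0.4408, 0.0632, 0.2651]
tool_rot: [0.764, 0.645, -0.001, -0.001]
force: [0.6, -0.9, -0.6]
finger_gap: 0.472
gripper_force: 0.0
[0.44080745 0.06315569 0.26507542] [[ 0.167  0.986 -0.002]
 [ 0.986 -0.167  0.   ]
 [-0.    -0.002 -1.   ]]
to bar tool cm [-0.29  0.6  15.91]
pred bar ends px800 [[400. 215.]
 [399. 346.]]
```

View pics/w9.png

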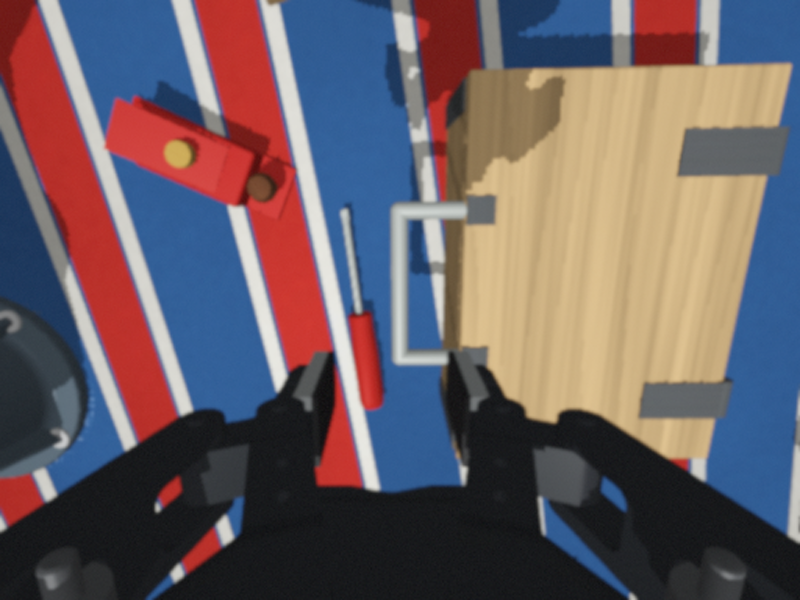

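The bar at column 400, rows 211–357 matches the prediction. I'll descend over it.

```bash
python3 -m creep '[{"slide":[-0.4,0.6,1],"angular":[0,0,0],"claw":-0.06},{"slide":[0,0,3],"angular":[0,0,0],"claw":-0.06},{"slide":[0,0,3],"angular":[0,0,0],"claw":-0.06},{"slide":[0,0,2],"angular":[0,0,0],"claw":-0.06},{"slide":[0,0,2],"angular":[0,0,0],"claw":-0.06},{"slide":[0,0,2],"angular":[0,0,0],"claw":-0.06},{"slide":[0,0,2],"angular":[0,0,0],"claw":-0.06},{"slide":[0,0,1.5],"angular":[0,0,0],"claw":-0.06},{"slide":[0,0,1.3],"angular":[0,0,0],"claw":-0.06},{"slide":[0,0,0],"angular":[0,0,0],"claw":-0.06}]'
python3 -m creep '[{"slide":[0,0,0],"angular":[0,0,0],"claw":-1},{"slide":[0,0,0],"angular":[0,0,0],"claw":-1},{"slide":[0,0,0],"angular":[0,0,0],"claw":-1},{"slide":[0,0,0],"angular":[0,0,0],"claw":-1},{"slide":[0,0,0],"angular":[0,0,0],"claw":-1},{"slide":[0,0,0],"angular":[0,0,0],"claw":-1},{"slide":[0,0,0],"angular":[0,0,0],"claw":-1}]' 60
python3 - <<'E'
from h import *
s=manip.sense();print(s['force'],s['ft_torque'])
M=R.from_quat(s['tool_rot']).as_matrix();t=np.array(s['tcp_pos'])
# bar arc: hinge-frame waypoint deltas from closed, in tool cm
a=np.radians(-9.41);X=np.array([np.cos(a),np.sin(a),0]);Z=np.array([0,0,1.])
f=lambda th:(-.245*np.cos(th)+.006*np.sin(th))*X+(.245*np.sin(th)+.006*np.cos(th))*Z
for d in range(0,51,5): print(d,((f(np.radians(d))-f(np.radians(max(d-5,0))))@M*100).round(2), (f(np.radians(d))-f(0)).round(4))
E
```

```text
t: 16.53
tcp_pos: [0.4454, 0.058, 0.0852]
tool_rot: [0.763, 0.646, -0.002, -0.002]
force: [-0.5, -0.8, 0.5]
finger_gap: 0.469
gripper_force: 0.0
t: 17.12
tcp_pos: [0.446, 0.0582, 0.0882]
tool_rot: [0.763, 0.647, -0.0, -0.0]
force: [-4.8, -0.4, 3.7]
finger_gap: 0.116
gripper_force: 59.0
[-4.8091168  -0.43402847  3.74729352] [-0.17251376  0.60729505  0.09108221]
0 [0. 0. 0.] [0. 0. 0.]
5 [-0.    0.14 -2.13] [ 0.0014 -0.0002  0.0213]
10 [-0.    0.33 -2.11] [ 0.0047 -0.0008  0.0425]
15 [-0.    0.51 -2.08] [ 0.0098 -0.0016  0.0632]
20 [-0.    0.69 -2.02] [ 0.0166 -0.0028  0.0834]
25 [-0.    0.86 -1.96] [ 0.0251 -0.0042  0.103 ]
30 [-0.    1.03 -1.87] [ 0.0353 -0.0059  0.1217]
35 [-0.    1.19 -1.78] [ 0.0471 -0.0078  0.1394]
40 [ 0.    1.34 -1.67] [ 0.0604 -0.01    0.1561]
45 [ 0.    1.48 -1.54] [ 0.075  -0.0124  0.1715]
50 [ 0.    1.61 -1.41] [ 0.0909 -0.0151  0.1855]
```

```bash
python3 -m creep '[{"slide":[0,0.05,-0.6],"angular":[0,0,0],"claw":-1},{"slide":[0,0.09,-1.53],"angular":[0,0,0],"claw":-1},{"slide":[0,0.15,-1.06],"angular":[0,0,0],"claw":-1},{"slide":[0,0.18,-1.05],"angular":[0,0,0],"claw":-1},{"slide":[0,0.24,-1.04],"angular":[0,0,0],"claw":-1},{"slide":[0,0.27,-1.04],"angular":[0,0,0],"claw":-1},{"slide":[0,0.33,-1.01],"angular":[0,0,0],"claw":-1},{"slide":[0,0.36,-1.01],"angular":[0,0,0],"claw":-1},{"slide":[0,0,0],"angular":[0,0,0],"claw":-1},{"slide":[0,0,0],"angular":[0,0,0],"claw":-1}]'
```

```text
t: 17.95
tcp_pos: [0.4618, 0.0557, 0.1717]
tool_rot: [0.763, 0.647, -0.001, -0.001]
force: [-4.9, 0.5, -1.2]
finger_gap: 0.116
gripper_force: 58.7
```

```bash
python3 -m creep '[{"slide":[0,0.42,-0.98],"angular":[0,0,0],"claw":-1},{"slide":[0,0.44,-0.98],"angular":[0,0,0],"claw":-1},{"slide":[0,0.5,-0.94],"angular":[0,0,0],"claw":-1},{"slide":[0,0.53,-0.93],"angular":[0,0,0],"claw":-1},{"slide":[0,0.58,-0.9],"angular":[0,0,0],"claw":-1},{"slide":[0,0.61,-0.88],"angular":[0,0,0],"claw":-1},{"slide":[0,0.65,-0.85],"angular":[0,0,0],"claw":-1},{"slide":[0,0.69,-0.82],"angular":[0,0,0],"claw":-1},{"slide":[0,0,0],"angular":[0,0,0],"claw":-1},{"slide":[0,0,0],"angular":[0,0,0],"claw":-1}]'
python3 -m creep '[{"slide":[0,0.73,-0.78],"angular":[0,0,0],"claw":-1},{"slide":[0,0.75,-0.76],"angular":[0,0,0],"claw":-1},{"slide":[0,0.79,-0.72],"angular":[0,0,0],"claw":-1},{"slide":[0,0.82,-0.69],"angular":[0,0,0],"claw":-1},{"slide":[0,0,0],"angular":[0,0,0],"claw":-1},{"slide":[0,0,0],"angular":[0,0,0],"claw":-1},{"slide":[0,0,0],"angular":[0,0,0],"claw":-1}]'
python3 - <<'E'
from h import *
a,_=snap('scene','e.png');b,s=snap('side','f.png')
cv2.imwrite('pics/g.png',np.hstack([cv2.resize(a[95:275,165:325],(400,450),interpolation=2),cv2.resize(b[75:255,215:375],(400,450),interpolation=2)]))
print(s['tcp_pos'],s['force'],s['qd'].round(3))
an=np.radians(-9.41);Rz=R.from_euler('z',an).as_matrix()
for d in(48,50,52):
    th=np.radians(d);c,sn=np.cos(th),np.sin(th)
    P=[]
    for x,y,z in[(-.2,-.142,.012),(-.2,-.142,0),(-.2,.142,.012),(-.2,.142,0),(-.245,-.049,.006),(-.245,.049,.006)]:
        P.append(Rz@[.1+x*c+z*sn,y,.1-x*sn+z*c]+[.5889,.0356,0])
    print(d,'A',((proj('scene',P)-[165,95])*2.5).round().tolist(),'B',((proj('side',P)-[215,75])*2.5+[400,0]).round().tolist())
E
```

```text
t: 18.78
tcp_pos: [0.5032, 0.0491, 0.2443]
tool_rot: [0.763, 0.647, -0.002, -0.003]
force: [-10.8, 1.8, 3.6]
finger_gap: 0.114
gripper_force: 58.7
t: 19.37
tcp_pos: [0.5325, 0.0445, 0.2745]
tool_rot: [0.763, 0.647, -0.003, -0.004]
force: [-12.9, 2.3, 11.3]
finger_gap: 0.111
gripper_force: 59.4
[0.53242184 0.04449162 0.27447459] [-12.90450911   1.77078445  10.72887564] [-0.002 -0.001  0.002  0.002  0.001 -0.001]
48 A [[121.0, 127.0], [128.0, 130.0], [306.0, 232.0], [311.0, 235.0], [199.0, 124.0], [264.0, 159.0]] B [[592.0, 184.0], [586.0, 191.0], [474.0, 113.0], [469.0, 119.0], [530.0, 144.0], [490.0, 120.0]]
50 A [[118.0, 125.0], [124.0, 128.0], [303.0, 231.0], [308.0, 234.0], [195.0, 122.0], [260.0, 156.0]] B [[596.0, 180.0], [590.0, 187.0], [477.0, 110.0], [472.0, 116.0], [534.0, 139.0], [494.0, 115.0]]
52 A [[114.0, 124.0], [120.0, 126.0], [299.0, 230.0], [305.0, 232.0], [191.0, 120.0], [255.0, 154.0]] B [[599.0, 176.0], [593.0, 183.0], [481.0, 106.0], [475.0, 112.0], [539.0, 134.0], [498.0, 110.0]]
```

View pics/g.png

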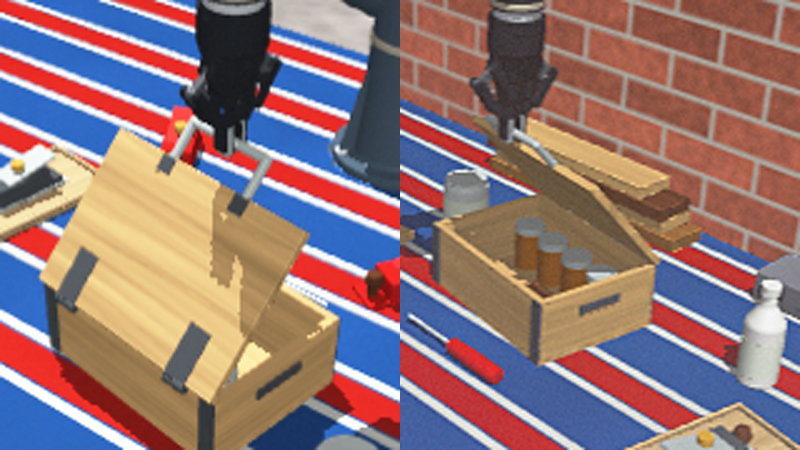

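Both views show the lid open at about 50° with the bar gripped. In the left half the lid's corners at (120,127) and (308,234) fit the 49–50° model. I have used my picture allowance, so I'll refine the angle with image code, using the closed pictures as reference.

```bash
cat > ang.py <<'E'
from h import *
from scipy.ndimage import map_coordinates
Rz=R.from_euler('z',np.radians(-9.41)).as_matrix()
def W(x,y,z,d):
    c,s=np.cos(np.radians(d)),np.sin(np.radians(d)); return Rz@[.1+x*c+z*s,y,.1-x*s+z*c]+[.5889,.0356,0]
def off(n,im,pts):  # signed offset (px, along image normal) of strongest edge near the projected line
    p=proj(n,pts); t=p[-1]-p[0]; t/=np.linalg.norm(t); nn=np.array([-t[1],t[0]]); o=np.arange(-6,6.01,.25)
    q=p[None]+o[:,None,None]*nn
    v=np.stack([map_coordinates(im[...,k].astype(float),[q[...,1],q[...,0]],order=1) for k in range(3)],-1)
    g=np.abs(np.gradient(v,axis=0)).sum(-1); g=np.median(g,1); i=g.argmax(); w=g[max(i-4,0):i+5]; oo=o[max(i-4,0):i+5]
    return (w*oo).sum()/w.sum(),g.max(),nn
ys=np.r_[np.linspace(-.138,-.075,40),np.linspace(.075,.138,40)]
def run(files,d):
    for n,f in files:
        im=cv2.imread('pics/'+f)
        for lab,z in(('top',.012),('bot',0)):
            P=np.array([W(-.2,y,z,d) for y in ys]); o,g,nn=off(n,im,P)
            Q=np.array([W(-.2,y,z,d+1) for y in ys]); r=((proj(n,Q)-proj(n,P))@nn).mean()
            print(n,f,d,lab,'off px %.2f grad %.0f px/deg %.2f dtheta %.2f'%(o,g,r,o/r))
        for lab,y in(('sideR',-.142),('sideL',.142)):
            P=np.array([W(x,y,.012,d) for x in np.linspace(-.19,-.03,60)]); o,g,nn=off(n,im,P)
            Q=np.array([W(x,y,.012,d+1) for x in np.linspace(-.19,-.03,60)]); r=((proj(n,Q)-proj(n,P))@nn).mean()
            print('   ',lab,'off %.2f grad %.0f px/deg %.2f'%(o,g,r))
E
python3 -c "
from ang import *
run([('scene','a.png'),('side','b.png')],0); run([('scene','e.png'),('side','f.png')],50)"
```

```text
scene a.png 0 top off px 0.06 grad 49 px/deg -0.77 dtheta -0.07
scene a.png 0 bot off px -2.70 grad 42 px/deg -0.81 dtheta 3.34
    sideR off 0.30 grad 55 px/deg 0.46
    sideL off 0.45 grad 46 px/deg 0.42
side b.png 0 top off px -0.34 grad 38 px/deg 0.75 dtheta -0.46
side b.png 0 bot off px 2.00 grad 34 px/deg 0.70 dtheta 2.86
    sideR off 0.78 grad 31 px/deg -0.45
    sideL off 0.49 grad 23 px/deg -0.43
scene e.png 50 top off px -0.55 grad 43 px/deg 0.14 dtheta -3.90
scene e.png 50 bot off px -0.45 grad 43 px/deg 0.06 dtheta -7.26
    sideR off -0.28 grad 38 px/deg 0.45
    sideL off -2.57 grad 22 px/deg 0.40
side f.png 50 top off px -4.74 grad 37 px/deg 0.97 dtheta -4.89
side f.png 50 bot off px -1.26 grad 37 px/deg 0.99 dtheta -1.28
    sideR off 0.50 grad 29 px/deg -0.56
    sideL off -5.55 grad 25 px/deg -0.50
```

```bash
python3 -m creep '[{"slide":[0,0.02,-0.15],"angular":[0,0,0],"claw":-1},{"slide":[0,0.02,-0.15],"angular":[0,0,0],"claw":-1},{"slide":[0,0.03,-0.15],"angular":[0,0,0],"claw":-1},{"slide":[0,0,0],"angular":[0,0,0],"claw":-1},{"slide":[0,0,0],"angular":[0,0,0],"claw":-1},{"slide":[0,0,0],"angular":[0,0,0],"claw":-1},{"slide":[0,0,0],"angular":[0,0,0],"claw":-1}]'
python3 - <<'E'
from ang import *
snap('scene','e2.png');snap('side','f2.png'); s=manip.sense(); print(s['tcp_pos'],s['force'])
run([('scene','e2.png'),('side','f2.png')],50)
E
```

```text
t: 20.05
tcp_pos: [0.5371, 0.0438, 0.2787]
tool_rot: [0.763, 0.646, -0.0, -0.001]
force: [-6.9, 1.6, 3.7]
finger_gap: 0.116
gripper_force: 58.8
[0.53707738 0.04374921 0.27870077] [-6.81738745  1.67583987  4.00151848]
scene e2.png 50 top off px -0.51 grad 43 px/deg 0.14 dtheta -3.62
scene e2.png 50 bot off px -0.40 grad 44 px/deg 0.06 dtheta -6.45
    sideR off 0.23 grad 39 px/deg 0.45
    sideL off -1.94 grad 24 px/deg 0.40
side f2.png 50 top off px -3.38 grad 36 px/deg 0.97 dtheta -3.49
side f2.png 50 bot off px 0.16 grad 36 px/deg 0.99 dtheta 0.17
    sideR off -0.18 grad 32 px/deg -0.56
    sideL off -4.85 grad 19 px/deg -0.50
```

```bash
python3 -m creep '[{"slide":[0,0,0],"angular":[0,0,0],"claw":-1},{"slide":[0,0,0],"angular":[0,0,0],"claw":-1},{"slide":[0,0,0],"angular":[0,0,0],"claw":-1},{"slide":[0,0,0],"angular":[0,0,0],"claw":-1},{"slide":[0,0,0],"angular":[0,0,0],"claw":-1},{"slide":[0,0,0],"angular":[0,0,0],"claw":-1}]'
python3 -c "
from h import *
s=manip.sense();print(s['tcp_pos'],s['qd'].round(3),s['force'])
print(ticket.sign_off())"
```

```text
t: 20.65
tcp_pos: [0.5371, 0.0437, 0.2787]
tool_rot: [0.763, 0.646, -0.0, -0.001]
force: [-5.3, 2.2, 4.3]
finger_gap: 0.115
gripper_force: 58.8
[0.53709013 0.04374691 0.27870567] [-0.002 -0.002  0.    -0.001 -0.001  0.001] [-5.32914625  2.1861887   4.32670453]
the job is handed in; nothing more can be done
None
```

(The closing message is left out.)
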